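Slide a gauge block under a spring hold-down flap

TASK

Load the grey gauge block into the clamping fixture: with one fingertip press the fixture's long ribbed paddle down and keep it down so that the spring-closed flap stands open, and meanwhile push the block with the other fingertip along the lane, under the flap, until it is fully home against the end stop. Then take the fingers away so that the flap springs down and clamps the block. Do not grasp or lift the block, and leave the vials, jar, cap and little black box round the fixture where they are.

Things in the scene. Friction and masses are not known exactly. Their poses are not given: they have to be found in the camera images.
- fixture: Metal clamping fixture fixed to the bench. Origin at bench level on the lane's centre line, below the flap's front edge; x along the lane towards the end stop (push direction), y left to hinge and paddle. In mm: base plate x -190..86, y -38..46, top z 8, with an apron x -190..-90 to y -112; hinge axis along x at y 40, z 26, end brackets at x -183 and 53 up to z 32; free bench under the paddle.
- lane (a point): Point on the base plate's top (fixture 0, 0, 8 mm) where the lane passes below the flap's front edge; axes as the fixture's. Two steel guide rails 12 mm high, 6 mm thick: inner faces 23 mm either side of the centre line from fixture x -30 to 53 mm, flaring open to 36 mm either side at x -85.
- stop (a point): End stop: middle of its front face's lower edge (fixture 50, 0, 8 mm); a dark bar 58 mm across the lane, 20 mm high.
- flap: The rocker, one part on the hinge; origin on the hinge axis (fixture 0, 40, 26 mm), x along the lane; it turns about x. Right of the hinge the steel flap (fixture x 0..40), left of it the paddle: a steel press plate with black ribs, 178 x 52 x 4 mm, at x -178..0, y 43..95, all along the block's way, so a pressing fingertip can slide along it. Closed, the paddle's outer edge is at z 37 mm.
- flap_hinge (a joint): Angle (rad) of the spring-closed rocker: 0 closed, 0.63 fully open. One rigid part: the flap right of the hinge rises when the paddle left of it is pressed down. Spring moment 0.07 N m closed to 0.15 fully open: 2 to 6 N on the paddle's middle. The block passes under above about 0.25; with the block clamped home it reads about 0.23.
- pad_end (a point): Front lower end of the black hold-down bar under the flap's free edge (bar 40 mm along the lane, 6 wide; at fixture x 0..40, y -5). Closed it is 10 mm above the base plate and bars the way of the 20 mm high block; at 0.5 rad it is about 32 mm above the plate.
- paddle_mid (a point): Middle of the paddle's ribbed top, 73 mm left of the lane's centre line. Pressed beside the lane by a fingertip at fixture z 20 mm (12 mm above the base plate) the joint reads 0.4 to 0.6 (its stop comes at about z 17); the other fingertip, 60 to 80 mm to the right at the same height, is then in the lane behind the block's upper half.
- block: Dark grey gauge block holder, a box 62 long, 40 wide, 20 mm high, 0.08 to 0.15 kg, loose on the base plate in the open end of the lane. Origin at the centre of its underside; its y axis is the long axis (roughly along the lane), z up. Home: centre at fixture x 19 mm, rear face at x -12 mm, outside the flap, so the pushing finger never goes under the flap.
- vial_short: Vial with black cap, diameter 23, 58 mm high, loose; origin under its centre. Bystander on the apron right of the lane's open end.
- vial_clear: Clear vial with white cap, diameter 23, 58 mm high, loose; origin under its centre. Bystander on the plate behind the end stop.
- cap: Black ribbed cap, diameter 23, 11 mm high, loose; origin under its centre. Bystander on the apron right of the lane's open end.
- jar: White jar, diameter 53, 60 mm high, loose; origin under its centre. Bystander on the apron right of the lane.
- dongle_box: Small black box 28 x 46 x 12 mm, loose; origin under its centre. Bystander on the bench right of the fixture.

How it is judged (in metres and radians):
On the way, in this order (a step that is already met when the one before it is completed fails the run):
1. a finger presses the paddle and the flap stands open while the block is still outside (value of joint flap_hinge above 0.27 rad and contact force between the fingers and flap above 0.3 N and x of block in the frame of fixture below -0.02 m), for 0.1 s.
2. the block is well under the flap while a finger still holds the paddle down (value of joint flap_hinge above 0.25 rad and contact force between the fingers and flap above 0.3 N and x of block in the frame of fixture above 0 m), for 0.1 s.
At the end, for the whole second after the job is handed in: The block lies flat in the lane with its front within 3 mm of the end stop, square to it within 0.1 rad and within 6 mm of the lane's centre line, at rest, with the hold-down pad resting on it (more than 0.5 N, joint 0.17 to 0.29 rad) (x of block in the frame of fixture between 0.016 and 0.022 m and y of block in the frame of fixture between -0.006 and 0.006 m and angle between the y axis of block and the x axis of fixture, either way round below 0.1 rad and angle between block's own z axis and vertical below 0.06 rad and value of joint flap_hinge between 0.17 and 0.29 rad and contact force between flap and block above 0.5 N and linear speed of block below 0.01 m/s); the robot touches nothing.
It fails at once if the block is lifted off the base plate by more than 6 mm (z of block in the frame of fixture above 0.014 m).
It fails at once if the block is tipped (angle between block's own z axis and vertical above 0.3 rad).
It fails at once if a bystander is moved more than 15 mm (distance of any of vial_short, vial_clear, cap, jar, dongle_box from where it was at the start of the episode above 0.015 m).
It fails at once if a standing vial or the jar is knocked over (angle between any of vial_short, vial_clear, jar's own z axis and vertical above 0.5 rad).
It also fails if it takes over 40 s, if anything falls off the work surface, if the arm or the gripper's body presses on something with over 40 N, if the wrist force passes 120 N, or if a joint passes its speed limit or range.

ROBOT

A 6-joint arm with a two-finger parallel gripper is mounted at the origin on a cart in front of the work surface, level with it; the furniture and walls round the work are solid. World frame = base frame: x ahead of the robot, y to its left, z up, the work surface at z = 0. Lengths are in mm, angles in rad, forces in N, time in s.
With the tool pointing down it reaches from about 350 to 975 mm from the base axis. Payload 7.1 kg.
Tool frame: the origin (TCP) lies midway between the tips of the shut fingers; the grasp point (between the pads) lies 19 mm behind it; z points along the fingers, y is the line along which they close (so a half turn about z gives the same grasp; the last joint's range is limited). The gripper opens to 88 mm and grips with 3 to 60 N. Pads are 20 mm wide; open, the fingers measure 115 mm over their backs; the gripper's body (75 mm by 178 mm) begins 61 mm behind the grasp point.
Start: joints at [-0.019, 0.423, 1.63, -0, 1.089, -0.019], TCP at [624.984, 0.026, 222.675] pointing down, gripper open.
Joint ranges: [-3, 3], [-0.9, 2.11], [0.09, 2.58], [-1.31, 4.45], [0.11, 2.69], [-2.54, 2.54]. Speed limits (rad/s): [2.39, 2.39, 3.01, 3.14, 3.14, 3.14].

INTERFACE

Orientations are given as a unit quaternion [w, x, y, z].
In Python, from workcell import monitor, cams, ctrl gives the robot as it stands.
- The arm moves only by the tool carry_out, never from a script. Its argument "motion" is a list of rows, each a list of 2 entries, a list of its own where there are three numbers: the shift along the tool's x, y, z each as a share of 120 mm, from -1 to 1, then the turn, a rotation vector about the tool's x, y, z each as a share of 90 degrees, from -1 to 1. A call has 1 to 10 rows; each row is the pose to reach, as a shift and turn from the pose commanded when the call began, along the tool's axes at that moment; what a row does not reach only later rows make up. A row lasts 1/10 s, in which the tool goes at most 50 mm and 8.59 degrees, less where a joint would pass 70% of its speed; a pose out of reach is approached as far as the arm can. A call with a number of a shift or a turn outside -1 to 1 is refused whole. A call with a gripper value outside its range is refused whole. "jaw" is the opening, from -1 (shut) to 1 (fully open), set as the call begins (left out, the last holds). The fingers move at their own pace and stop on an object; the grip force is fixed at half the most. Time passes only in rows, so rows that repeat a pose let the fingers close. It gives the time, the measured TCP pose, the force, the opening and the grip force at its end, in the units of the state.
- monitor.state(): the state, without advancing time (a new reading comes with each control period).
- cams.read_camera(name): name is "scene" or "side" or "wrist"; returns the picture (384x512x3 uint8, red, green, blue); there is no depth.
- cams.camera_params(name): a dict with "fx", "fy", "cx", "cy" (pixels), "extrinsics" (4x4, takes a point from world to camera coordinates). Camera axes: x right, y up, looking along -z (the intrinsics and any distortion apply to the point x, -y, -z); pixel columns grow to the right and rows downward; lengths in mm; the calibration is good to about 2 mm. A picture is of the moment at which its call begins: read the wrist's pose just before it. camera_params takes no time and is no camera call; for the wrist camera it gives the pose at the moment of the call.
- ctrl.sign_off(): hands the job in; it is judged then, once.
Trained networks look in the newest picture that a camera, given by its name, has taken for a name from the list of things; names that differ only in an ending like _2 or _b are one class to them, and where a whole thing is asked for, a point or a joint stands for the part that bears it (a point fixed in the world has none). Each returns a list of dicts, best first, with "score" (0 to 1); they miss things now and then, are a little off and sometimes report something else, mostly with a low value. They report only what shows in the picture. A call takes as long as a camera call.
- cams.masks_of(camera, thing): "pixels" (384x512 bool, what is visible of it) and "bbox" ([left, top, right, bottom] as shares, 0 to 1, of the picture: columns of its width, rows of its height, round what is visible of it).
- cams.pinpoint(camera, thing): "centre" ([column, row] as shares, 0 to 1, of the picture: columns of its width, rows of its height: a listed point, or the origin of a listed thing).
The state is a dict: "clock": time; "q": joint angles; "joint_vel": joint speeds; "joint_torque": joint torques, N m; "tcp_pos": TCP position; "orientation": TCP orientation; "force": force on the tool from outside, world axes, zero at the start; "torque": the same for the moment, N m; "opening": finger opening in mm; "grip_force": force on a finger pad.
Only numpy, scipy, OpenCV 4.12 (cv2) and the standard library are available. Lean on these libraries where they do the work, as an engineer would, in place of code of your own. Each camera call takes 0.05 s, during which the arm holds its last target. There are 200 camera calls.

## Working session

There is one attempt and no reset: what is moved stays moved. The work goes in short steps, Python scripts to look and compute and a tool call to move; the robot and the scene stay as the last step left them, time stands still between calls to the robot, and variables do not carry over. Pictures are saved under pics/ and viewed, at most 10 in all, crops included, and the job is handed in when it is done.

Besides the shell and the picture viewer there is one more tool, called after ">>>" by a JSON object that holds its "op" and its "data". carry_out: Moves the arm, as the interface text tells. Its arguments: {"type":"object","properties":{"motion":{"type":"array","items":{"type":"array"}},"jaw":{"type":"number"}},"required":["motion"]}

```bash
mkdir -p pics; cat > h.py <<'E'
import numpy as np, cv2
from workcell import monitor, cams, ctrl
def ray(cam,share):
    P=cams.camera_params(cam);E=np.array(P["extrinsics"]);u,v=share[0]*512,share[1]*384
    d=np.array([(u-P["cx"])/P["fx"],-(v-P["cy"])/P["fy"],-1.]);R=E[:3,:3]
    return -R.T@E[:3,3],R.T@d
def onz(cam,share,z):
    o,d=ray(cam,share);return o+d*(z-o[2])/d[2]
def proj(cam,p):
    P=cams.camera_params(cam);c=np.array(P["extrinsics"])[:3]@np.r_[p,1]
    return np.array([P["cx"]+P["fx"]*c[0]/-c[2],P["cy"]-P["fy"]*c[1]/-c[2]])
E
python3 - <<'E'
from h import *
s=monitor.state();print(s)
for c in ["scene","side","wrist"]:
    im=cams.read_camera(c);cv2.imwrite(f"pics/{c}0.png",im[:,:,::-1])
    P=cams.camera_params(c);print(c,{k:v for k,v in P.items() if k!="extrinsics"},np.round(ray(c,(.5,.5)),2).tolist())
    for t,z in dict(fixture=0,lane=8,stop=8,flap=26,pad_end=18,paddle_mid=34,block=8,vial_short=8,vial_clear=8,cap=8,jar=8,dongle_box=0).items():
        for r in cams.pinpoint(c,t)[:1]: print(t,round(r["score"],2),np.round(onz(c,r["centre"],z),1),np.round(np.array(r["centre"])*[512,384]))
ims=[cv2.imread(f"pics/{c}0.png") for c in ["scene","wrist"]]
cv2.imwrite("pics/both.png",cv2.resize(np.hstack(ims),(800,300)))
E
```

```text
{'clock': 0.0, 'q': array([-1.90228507e-02,  4.23820461e-01,  1.63067233e+00,  5.50231476e-06,
        1.08861928e+00, -1.89773464e-02]), 'joint_vel': array([ 0.00026772, -0.00091101, -0.00056551, -0.00206274, -0.00101684,
       -0.00101385]), 'joint_torque': array([ 1.28069914e-03, -5.44622147e+01, -2.73670936e+01,  6.42951974e-02,
        2.27214623e-02, -1.51321510e-04]), 'tcp_pos': array([6.24446965e+02, 2.34687749e-02, 2.21921373e+02]), 'orientation': array([-5.48995683e-04,  7.07123569e-01,  7.07089585e-01, -5.25138194e-04]), 'force': array([-0.18492434, -0.10575851, -0.20675282]), 'torque': array([ 0.05828988, -0.01562563,  0.06573283]), 'grip_force': 0.0, 'opening': 87.82732056492704}
scene {'fx': 492.618180694651, 'fy': 492.618180694651, 'cx': 248.80250298218357, 'cy': 186.49777947852095} [[114.33, 864.57, 994.55], [0.31, -0.59, -0.74]]
fixture 0.97 [586.4 190.7   0. ] [216. 213.]
lane 0.82 [574.5 198.2   8. ] [218. 215.]
stop 0.73 [615.1 198.3   8. ] [204. 209.]
flap 0.97 [570.  234.5  26. ] [212. 221.]
pad_end 0.62 [570.2 186.3  18. ] [221. 210.]
paddle_mid 0.68 [483.8 26
[... 778 characters left out ...]
102.5   8. ] [276. 200.]
vial_clear 0.78 [634.5 199.6   8. ] [194. 217.]
cap 0.42 [465.7 138.8   8. ] [273. 211.]
jar 0.93 [410.  115.2   8. ] [299. 207.]
dongle_box 0.56 [412.4 107.6   0. ] [298. 208.]
wrist {'fx': 280.476460431668, 'fy': 280.476460431668, 'cx': 254.586640906312, 'cy': 188.30440605336497} [[625.02, 64.49, 384.68], [0.01, -0.25, -0.97]]
fixture 0.87 [574.  190.4   0. ] [213.  13.]
lane 0.81 [572.5 196.9   8. ] [210.   4.]
stop 0.94 [623.1 198.6   8. ] [253.   2.]
pad_end 0.61 [574.3 191.   18. ] [211.   6.]
block 0.58 [482.4 189.    8. ] [135.  11.]
vial_clear 0.87 [644.  190.5   8. ] [270.  10.]
cap 0.85 [465.3 138.4   8. ] [126.  57.]
jar 0.95 [415.6 114.8   8. ] [88. 77.]
```

View pics/both.png

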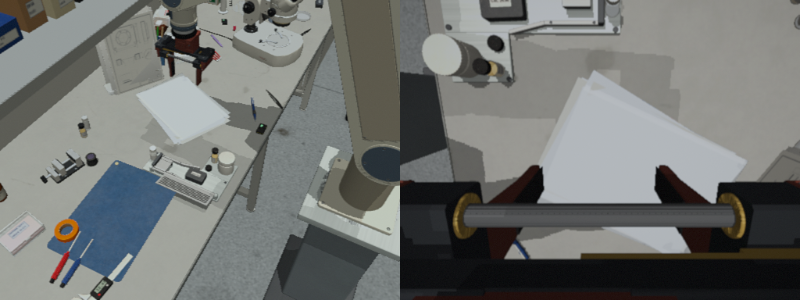

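View pics/side0.png

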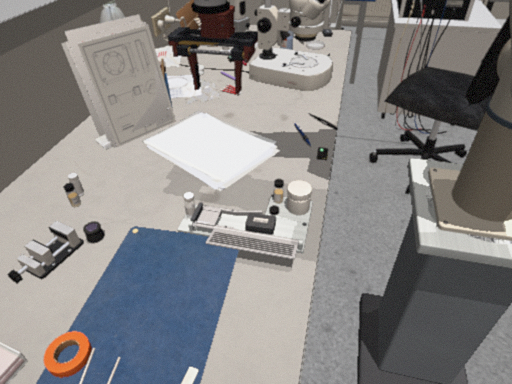

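The scene and side pictures show the fixture at about (575, 197), with its lane nearly along world +x. The block is near (483, 190), around side pixel (261, 225), and the paddle is on the +y side. I'll turn the tool a quarter turn and move over the lane's open end to look closer.

>>> {"op": "carry_out", "data": {"motion": [[[0.08,-0.08,0],[0,0,-0.08]],[[0.18,-0.17,0],[0,0,-0.17]],[[0.3,-0.27,0],[0,0,-0.26]],[[0.42,-0.37,0],[0,0,-0.35]],[[0.54,-0.47,0],[0,0,-0.44]],[[0.66,-0.57,0],[0,0,-0.53]],[[0.78,-0.67,0],[0,0,-0.62]],[[0.88,-0.75,0],[0,0,-0.71]],[[0.95,-0.8,0],[0,0,-0.8]],[[0.98,-0.82,0],[0,0,-0.89]]], "jaw": 0.36}}

```text
clock: 2.95
tcp_pos: [526.0, 118.4, 222.8]
orientation: [-0.0, 0.083, 0.997, 0.0]
force: [-0.2, 0.0, 0.4]
opening: 59.9
grip_force: 0.0
```

```bash
python3 - <<'E'
from h import *
s=monitor.state();print(s["clock"],s["tcp_pos"],s["orientation"],s["opening"])
c="wrist";im=cams.read_camera(c);cv2.imwrite("pics/w1.png",im[:,:,::-1])
for t,z in dict(fixture=0,lane=8,stop=8,flap=26,pad_end=18,paddle_mid=34,block=8,jar=8).items():
    for r in cams.pinpoint(c,t)[:1]: print(t,round(r["score"],2),np.round(onz(c,r["centre"],z),1),np.round(np.array(r["centre"])*[512,384]))
m=cams.masks_of(c,"block")[0];print(m["score"])
R=cv2.minAreaRect(np.array([onz(c,((u+.5)/512,(v+.5)/384),28)[:2] for v,u in np.argwhere(m["pixels"])],np.float32));print(R)
E
```

```text
2.95 [525.95293466 118.37663634 222.79385728] [-4.71090132e-05  8.29623960e-02  9.96552675e-01  6.35216130e-05] 59.94638484143533
fixture 0.78 [574.4 192.4   0. ] [313. 191.]
lane 0.87 [569.5 197.    8. ] [317. 188.]
stop 0.74 [620.9 190.7   8. ] [317. 223.]
flap 0.64 [577.2 229.7  26. ] [345. 193.]
pad_end 0.83 [574.  186.1  18. ] [311. 194.]
paddle_mid 0.61 [486.2 264.8  34. ] [369. 118.]
block 0.87 [488.2 194.    8. ] [308. 129.]
jar 0.91 [411.9 112.4   8. ] [236.  80.]
0.72
((484.6483154296875, 190.2581787109375), (62.20751190185547, 41.554931640625), 1.391829490661621)
```

View pics/w1.png

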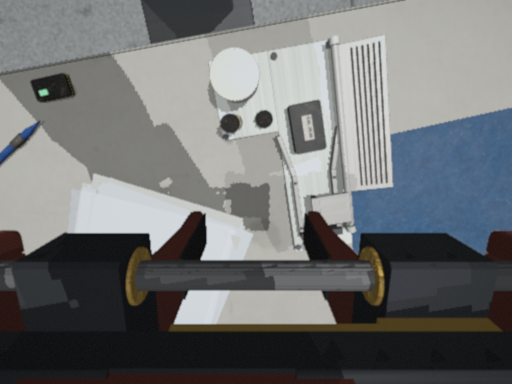

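The wrist picture shows the block at (308, 128) in the open lane and the paddle from (385, 37) to (392, 187). The end stop is near (330, 210), and the jar and caps are to the left. I'll get the fixture's yaw from the paddle's edge.

```bash
python3 - <<'E'
from h import *
f=lambda u,v,z:onz("wrist",(u/512,v/384),z)[:2]
a,b=f(384.5,37,37),f(392,187,37);d=b-a;print(a,b,np.linalg.norm(d),np.degrees(np.arctan2(d[1],d[0])))
# best-fit pose from network points (scene-side-wrist mean)
F=np.array([[0,0],[0,0],[50,0],[0,40],[0,-5],[-89,73],[-178,95],[0,95]],float)
W=np.array([[574.2,191.5],[572,197.5],[621.5,196],[574,229.5],[574,190],[485,264],a,b])
cf,cw=F.mean(0),W.mean(0);A=(F-cf);B=(W-cw)
th=np.arctan2((A[:,0]*B[:,1]-A[:,1]*B[:,0]).sum(),(A*B).sum());R=np.array([[np.cos(th),-np.sin(th)],[np.sin(th),np.cos(th)]])
t=cw-R@cf;print(np.degrees(th),t);print(np.round(W-(F@R.T+t),1))
im=cv2.imread("pics/w1.png")
def P(x,y,z): return tuple(int(round(q*4)) for q in proj("wrist",np.r_[R@[x,y]+t,z])-[200,20])
c=cv2.resize(im[20:215,200:400],None,fx=4,fy=4,interpolation=cv2.INTER_CUBIC)[:, :800]
for q,z in [([(-178,43),(-178,95),(0,95),(0,43)],36),([(-190,-112),(-190,46),(86,46),(86,-38),(-90,-38),(-90,-112)],8),([(-30,-23),(53,-23),(53,23),(-30,23)],20)]:
    cv2.polylines(c,[np.array([P(x,y,z) for x,y in q])],True,(0,0,255),1)
cv2.imwrite("pics/w1c.png",cv2.resize(c,None,fx=.75,fy=.75))
E
```

```text
[399.79264268 287.42941261] [576.09718447 285.89988348] 176.31117637767167 -0.49705676786197106
-0.08846116362954218 [574.14118438 192.93682709]
[[ 0.1 -1.4]
 [-2.1  4.6]
 [-2.6  3.1]
 [-0.2 -3.4]
 [-0.1  2.1]
 [-0.3 -2.1]
 [ 3.5 -0.8]
 [ 1.8 -2. ]]
```

View pics/w1c.png

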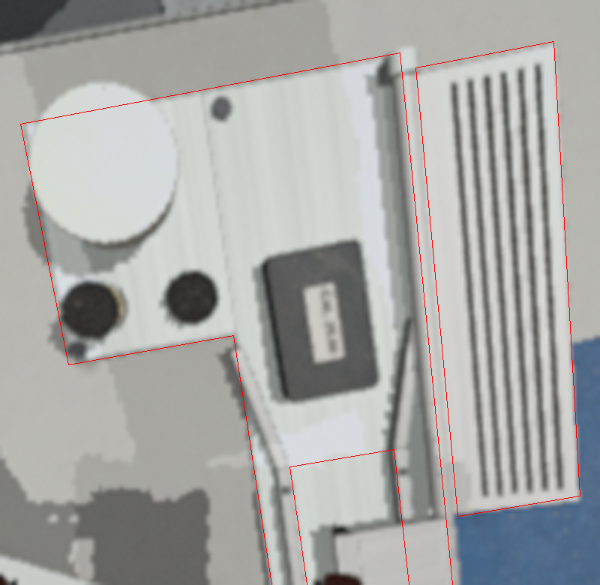

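The overlay matches the paddle, the apron and the rails, so the fixture is at about (574, 193.5) with yaw near 0. The block is at fixture (-90, -3). Next I move over the start point, TCP (432, 229).

>>> {"op": "carry_out", "data": {"motion": [[[0.09,0.08,0.06],[0,0,-0.02]],[[0.22,0.19,0.18],[0,0,-0.04]],[[0.37,0.31,0.32],[0,0,-0.06]],[[0.52,0.44,0.48],[0,0,-0.08]],[[0.67,0.57,0.64],[0,0,-0.1]],[[0.8,0.68,0.78],[0,0,-0.11]],[[0.89,0.75,0.88],[0,0,-0.11]],[[0.93,0.785,0.92],[0,0,-0.11]],[[0.93,0.785,0.92],[0,0,-0.11]]]}}

```text
clock: 4.35
tcp_pos: [431.6, 230.1, 111.6]
orientation: [-0.001, -0.001, 1.0, -0.0]
force: [-0.0, -0.7, 0.1]
opening: 59.6
grip_force: 0.0
```

```bash
python3 - <<'E'
from h import *
s=monitor.state();print(s["clock"],s["tcp_pos"],s["orientation"],s["opening"],s["force"])
c="wrist";im=cams.read_camera(c).copy()
t=np.array([574,193.5,0])
for q,z in [([(-178,43),(-178,95),(0,95),(0,43)],36),([(-30,-23),(53,-23),(53,23),(-30,23)],20)]:
    cv2.polylines(im,[np.array([np.round(proj(c,t+[x,y,z])).astype(int) for x,y in q])],True,(255,0,0),1)
cv2.imwrite("pics/w2.png",im[:,:,::-1])
m=cams.masks_of(c,"block")[0]
print(m["score"],cv2.minAreaRect(np.array([onz(c,((u+.5)/512,(v+.5)/384),28)[:2] for v,u in np.argwhere(m["pixels"])],np.float32)))
E
```

```text
4.35 [431.64463436 230.05293146 111.57662235] [-7.80348161e-04 -9.39226816e-04  9.99999189e-01 -3.61885599e-04] 59.58595401410083 [-0.02491581 -0.73190399  0.1097904 ]
0.89 ((474.228759765625, 195.74000549316406), (34.01552963256836, 51.956172943115234), 89.63582611083984)
```

View pics/w2.png

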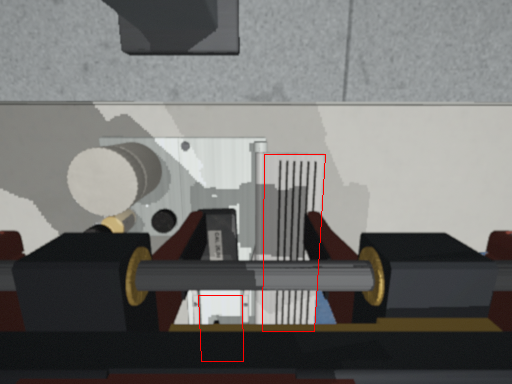

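```bash
python3 - <<'E'
from h import *
for y in (-43.5,-30,30,43.5):
    print(y,[proj("wrist",np.array([431.6+dx,230+y,112.])).round() for dx in (-10,10)])
print([proj("wrist",np.array([x,y,28.])).round() for x,y in((453.5,170),(453.5,211))])
E
```

```text
-43.5 [array([185., 210.]), array([187., 240.])]
-30 [array([207., 210.]), array([209., 240.])]
30 [array([306., 210.]), array([304., 240.])]
43.5 [array([328., 210.]), array([326., 240.])]
[array([191., 214.]), array([235., 214.])]
```

Fingertips line up as assumed. Now press down.

>>> {"op": "carry_out", "data": {"motion": [[[0,-0.005,0.08],[0,0,0]],[[0,-0.01,0.22],[0,0,0]],[[0,-0.01,0.38],[0,0,0]],[[0,-0.01,0.52],[0,0,0]],[[0,-0.01,0.61],[0,0,0]],[[0,-0.01,0.67],[0,0,0]],[[0,-0.01,0.72],[0,0,0]],[[0,-0.01,0.75],[0,0,0]],[[0,-0.01,0.765],[0,0,0]],[[0,-0.01,0.765],[0,0,0]]]}}

```text
clock: 5.45
tcp_pos: [433.1, 228.3, 20.8]
orientation: [0.0, -0.0, 1.0, 0.0]
force: [-0.8, -2.6, 5.0]
opening: 59.7
grip_force: 2.4
```

```bash
python3 - <<'E'
from h import *
s=monitor.state();print(s["clock"],s["tcp_pos"],s["orientation"],s["opening"],s["force"],s["torque"])
cv2.imwrite("pics/s2.png",cv2.resize(cams.read_camera("side")[150:290,150:350,::-1],(800,560),interpolation=cv2.INTER_CUBIC))
E
```

```text
5.45 [433.14725011 228.32872224  20.79118886] [ 2.91779842e-04 -1.02868346e-04  9.99999952e-01  1.43836405e-06] 59.71957088410934 [-0.75010315 -2.55082054  5.01222477] [0.01089269 0.18285974 0.02194519]
```

View pics/s2.png

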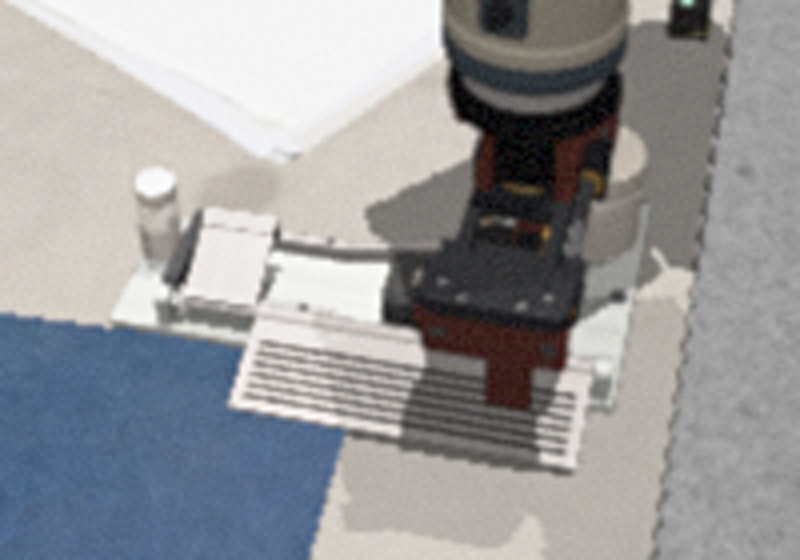

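The side picture shows the flap standing open at (235, 250), with the finger on the ribs at (510, 390). Now push slowly along the lane.

>>> {"op": "carry_out", "data": {"motion": [[[-0.04,0,0],[0,0,0]],[[-0.09,0,0],[0,0,0]],[[-0.14,0,0],[0,0,0]],[[-0.19,0,0],[0,0,0]],[[-0.24,0,0],[0,0,0]],[[-0.29,0,0],[0,0,0]],[[-0.34,0,0],[0,0,0]],[[-0.39,0,0],[0,0,0]],[[-0.44,0,0],[0,0,0]],[[-0.48,0,0],[0,0,0]]]}}

```text
clock: 6.5
tcp_pos: [490.7, 228.5, 20.7]
orientation: [-0.0, 0.0, 1.0, 0.0]
force: [-4.2, 1.1, 5.7]
opening: 59.8
grip_force: 3.0
```

```bash
python3 - <<'E'
from h import *
s=monitor.state();print(s["clock"],s["tcp_pos"],s["orientation"],s["opening"],s["force"],s["torque"])
cv2.imwrite("pics/s3.png",cv2.resize(cams.read_camera("side")[150:290,150:350,::-1],(800,560),interpolation=cv2.INTER_CUBIC))
E
```

```text
6.5 [490.7238087  228.49533731  20.70146431] [-1.28770923e-04  2.16583968e-05  9.99999991e-01  3.81073617e-05] 59.846432310125515 [-4.23559212  1.05742249  5.73349577] [0.45602451 0.76810986 0.06838331]
```

View pics/s3.png

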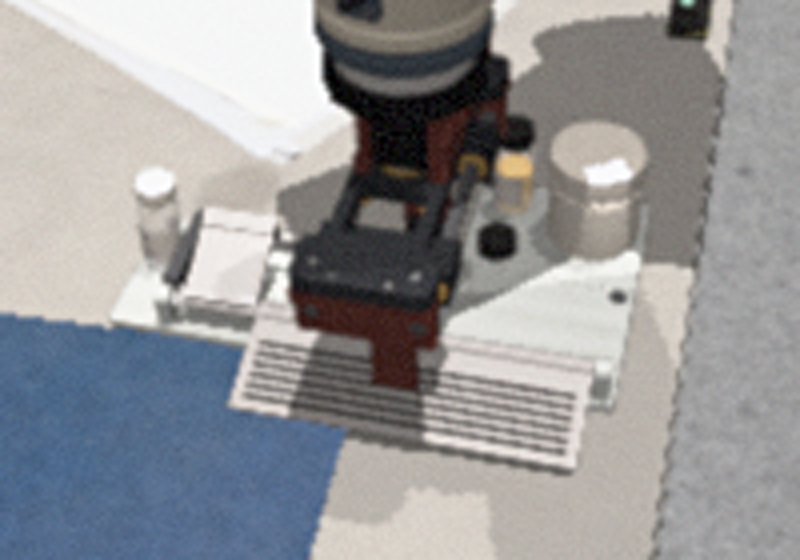

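The flap is still open, the block has been carried along (its old place at about (500, 290) is bare) and the bystanders are undisturbed. I'll continue to just short of home.

>>> {"op": "carry_out", "data": {"motion": [[[-0.04,0,0],[0,0,0]],[[-0.09,0,0],[0,0,0]],[[-0.14,0,0],[0,0,0]],[[-0.19,0,0],[0,0,0]],[[-0.24,0,0],[0,0,0]],[[-0.29,0,0],[0,0,0]],[[-0.34,0,0],[0,0,0]],[[-0.38,0,0],[0,0,0]],[[-0.42,0,0],[0,0,0]],[[-0.45,0,0],[0,0,0]]]}}

```text
clock: 7.55
tcp_pos: [544.8, 228.4, 20.5]
orientation: [-0.0, 0.0, 1.0, 0.0]
force: [-3.9, 1.3, 5.3]
opening: 59.3
grip_force: 3.0
```

>>> {"op": "carry_out", "data": {"motion": [[[-0.015,0,0],[0,0,0]],[[-0.03,0,0],[0,0,0]],[[-0.04,0,0],[0,0,0]]]}}

```text
clock: 7.85
tcp_pos: [549.3, 228.4, 20.5]
orientation: [-0.0, 0.0, 1.0, -0.0]
force: [-5.0, 2.2, 5.9]
opening: 59.5
grip_force: 3.0
```

>>> {"op": "carry_out", "data": {"motion": [[[-0.01,0,0],[0,0,0]],[[-0.02,0,0],[0,0,0]],[[-0.02,0,0],[0,0,0]]]}}

```text
clock: 8.15
tcp_pos: [549.5, 228.2, 20.2]
orientation: [-0.002, 0.0, 1.0, -0.0]
force: [-9.5, 2.4, 9.2]
opening: 59.6
grip_force: 6.5
```

>>> {"op": "carry_out", "data": {"motion": [[[-0.01,0,0],[0,0,0]],[[-0.02,0,0],[0,0,0]],[[-0.02,0,0],[0,0,0]]]}}

```text
clock: 8.45
tcp_pos: [549.7, 228.1, 20.1]
orientation: [-0.004, 0.001, 1.0, -0.001]
force: [-17.3, 4.0, 14.4]
opening: 59.8
grip_force: 10.2
```

Force rises at a fixed position, so the block is against the stop. Back off, then lift gently.

>>> {"op": "carry_out", "data": {"motion": [[[0.03,0,0],[0,0,0]],[[0.08,0,0],[0,0,0]],[[0.13,0,0],[0,0,0]],[[0.15,0,-0.03],[0,0,0]],[[0.15,0,-0.07],[0,0,0]],[[0.15,0,-0.12],[0,0,0]],[[0.15,0,-0.18],[0,0,0]],[[0.15,0,-0.3],[0,0,0]],[[0.15,0,-0.5],[0,0,0]],[[0.15,0,-0.7],[0,0,0]]]}}

```text
clock: 9.45
tcp_pos: [535.6, 228.1, 105.7]
orientation: [-0.001, 0.0, 1.0, -0.0]
force: [-0.2, -0.2, 0.5]
opening: 59.8
grip_force: 0.0
```

>>> {"op": "carry_out", "data": {"motion": [[[0.2,0,-0.2],[0,0,0]],[[0.5,0,-0.5],[0,0,0]],[[0.8,0,-0.7],[0,0,0]],[[0.95,0,-0.8],[0,0,0]],[[1.0,0,-0.8],[0,0,0]],[[1.0,0,-0.8],[0,0,0]]]}}

```text
clock: 10.05
tcp_pos: [415.8, 228.4, 201.0]
orientation: [0.0, -0.0, 1.0, 0.0]
force: [-0.1, 0.8, -0.1]
opening: 59.8
grip_force: 0.0
```

```bash
python3 - <<'E'
from h import *
s=monitor.state();print(s["clock"],s["tcp_pos"],s["force"])
c="wrist";im=cams.read_camera(c).copy();im0=im.copy();t=np.array([574,193.5,0])
m=cams.masks_of(c,"block")
if m:
    print(m[0]["score"],cv2.minAreaRect(np.array([onz(c,((u+.5)/512,(v+.5)/384),28)[:2] for v,u in np.argwhere(m[0]["pixels"])],np.float32)))
for q,z in [([(-12,-20),(50,-20),(50,20),(-12,20)],28),([(50,-29),(50,29)],28)]:
    cv2.polylines(im,[np.array([np.round(proj(c,t+[x,y,z])).astype(int) for x,y in q])],True,(255,0,0),1)
p=np.round(proj(c,t+[20,0,28])).astype(int);print(p)
a,b=max(p[1]-75,0),max(p[0]-66,0);f=lambda i:cv2.resize(i[a:a+150,b:b+133],(400,450),interpolation=cv2.INTER_CUBIC)
cv2.imwrite("pics/w4.png",np.hstack([f(im0),f(im)])[:,:,::-1])
E
```

```text
10.05 [415.79009209 228.43161787 201.00214478] [-0.0562559   0.77103098 -0.12950718]
0.71 ((599.924560546875, 185.423828125), (28.38499641418457, 44.80451583862305), 87.98124694824219)
[230 302]
```

View pics/w4.png

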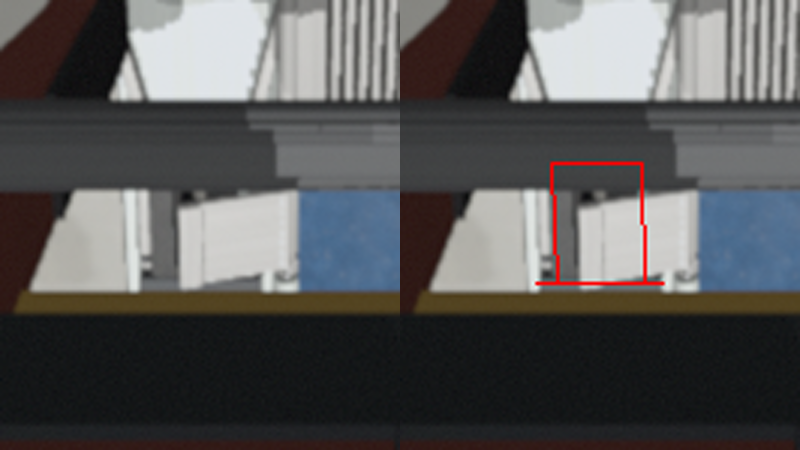

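The flap lies on the block at (225, 240 of the crop), but the rod hides the block's rear. I'll shift the camera forward to check it is home.

>>> {"op": "carry_out", "data": {"motion": [[[-0.2,0,0],[0,0,0]],[[-0.5,0,0],[0,0,0]],[[-0.8,0,0],[0,0,0]],[[-1.0,0,0],[0,0,0]]]}}

```text
clock: 10.55
tcp_pos: [539.0, 228.0, 199.1]
orientation: [-0.0, 0.001, 1.0, -0.0]
force: [0.2, 0.3, -0.8]
opening: 59.6
grip_force: 0.0
```

>>> {"op": "carry_out", "data": {"motion": [[[-0.3,0,0],[0,0,0]],[[-0.6,0,0],[0,0,0]],[[-0.8,0,0],[0,0,0]],[[-0.8,0,0],[0,0,0]],[[-0.8,0,0],[0,0,0]]]}}

```text
clock: 11.05
tcp_pos: [631.7, 227.7, 198.5]
orientation: [-0.001, 0.001, 1.0, -0.0]
force: [-0.6, -0.9, 0.3]
opening: 59.8
grip_force: 0.0
```

```bash
python3 - <<'E'
from h import *
s=monitor.state();print(s["clock"],s["tcp_pos"],s["force"])
c="wrist";im=cams.read_camera(c).copy();im0=im.copy();t=np.array([574,193.5,0])
for n in ("block","vial_short"):
  m=cams.masks_of(c,n)
  if m: print(n,m[0]["score"],cv2.minAreaRect(np.array([onz(c,((u+.5)/512,(v+.5)/384),28)[:2] for v,u in np.argwhere(m[0]["pixels"])],np.float32)))
for q,z in [([(-12,-20),(50,-20),(50,20),(-12,20)],28),([(50,-29),(50,29)],28)]:
    cv2.polylines(im,[np.array([np.round(proj(c,t+[x,y,z])).astype(int) for x,y in q])],True,(255,0,0),1)
p=np.round(proj(c,t+[20,0,28])).astype(int);print(p)
a,b=max(p[1]-50,0),max(p[0]-40,0);f=lambda i:cv2.resize(i[a:a+110,b:b+80],(400,550),interpolation=cv2.INTER_CUBIC)
cv2.imwrite("pics/w5.png",np.hstack([f(im0),f(im)])[:,:,::-1])
E
```

```text
11.05 [631.73303267 227.74154116 198.50069932] [-0.5767688  -0.88280348  0.31803772]
block 0.93 ((592.08984375, 191.90162658691406), (41.99598693847656, 62.9205207824707), 89.41484069824219)
vial_short 0.86 ((457.108154296875, 95.88471984863281), (52.735565185546875, 25.104427337646484), 56.22582244873047)
[226 144]
```

View pics/w5.png

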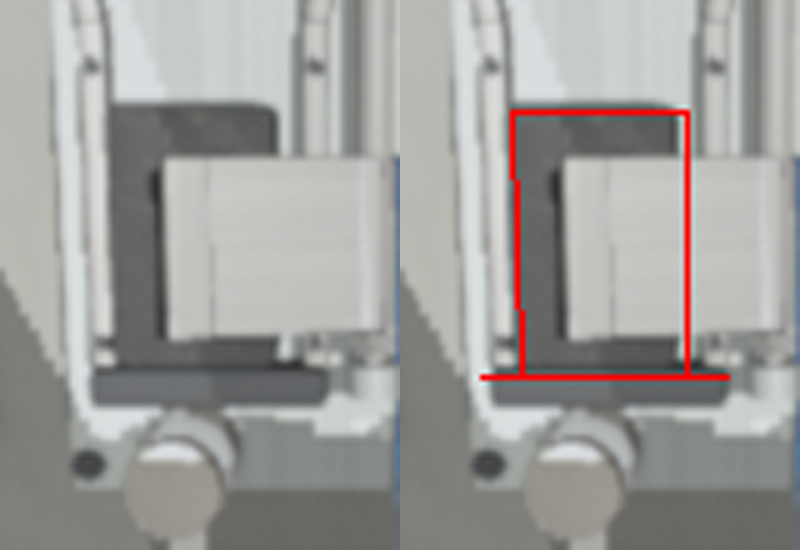

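The block is square against the stop: its front is at crop row 365 and the stop bar starts at row 368. The flap is down on it and the fingers are clear, so I'm handing in.

```bash
python3 -c "
from workcell import ctrl
print(ctrl.sign_off())"
```

```text
the job is handed in; nothing more can be done
None
```

The block is pushed home against the end stop with the flap clamped on it, the last pictures show nothing knocked over or out of place, and the job was handed in at about 11 s; no verdict was returned.

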